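Line up the reel on the counter and click its clamp shut

ROBOT

A 6-joint arm with a two-finger parallel gripper is mounted at the origin on the work surface. World frame = base frame: x ahead of the robot, y to its left, z up, the work surface at z = 0. Lengths are in m, angles in rad, forces in N, time in s.
With the tool pointing down it reaches from about 0.35 to 0.975 m from the base axis. Payload 4.9 kg.
Tool frame: the origin (TCP) lies between the finger pads, 19 mm behind the fingertips; this is the grasp point; z points along the fingers, y is the line along which they close (so a half turn about z gives the same grasp; the last joint's range is limited). The gripper opens to 85 mm and grips with 20 to 120 N. Pads are 22 mm wide; open, the fingers measure 114 mm over their backs; the gripper's body (76 mm by 85 mm) begins 54 mm behind the grasp point. The pads swing forward as they close: fully open they stand 13 mm farther back than shut.
Start: joints at [-1.269, 0.053, 1.613, -0, 1.476, -0.119], TCP at [0.255, -0.57, 0.25] pointing down, gripper open.
Joint ranges: [-3.01, 3.01], [-1.01, 2.22], [0.06, 2.58], [-1.02, 4.17], [0.09, 2.62], [-3.14, 3.14]. Speed limits (rad/s): [2.57, 2.57, 3.14, 3.14, 3.14, 3.14].

INTERFACE

Orientations are given as a rotation vector (axis times angle).
In Python, from station import ctrl gives the robot as it stands.
- The arm moves only by the tool step_arm, never from a script. Its argument "targets" is a list of rows, each an object with "travel": the shift along the world's x, y, z as a fraction of full scale, a list of three; "angular": the turn, a rotation vector about the world's x, y, z as a fraction of full scale, a list of three; "gripper": the opening, from 0 (shut) to 1 (fully open). In form: [{"travel": [x, y, z], "angular": [rx, ry, rz], "gripper": gripper}, ...]. A call has 1 to 10 rows; each row is the pose to reach, as a shift and turn from the pose commanded when the call began; what a row does not reach only later rows make up. Full scale, the value 1, is 0.6 m for a shift and pi/4 rad for a turn. A row lasts 1/10 s, in which the tool goes at most 50 mm and 8.59 degrees, less where a joint would pass 70% of its speed; a pose out of reach is approached as far as the arm can. A call with a number of a shift or a turn outside -1 to 1 is refused whole. A call with a gripper value outside its range is refused whole. The fingers move at their own pace and stop on an object; "squeeze" is the grip in N (left out, the last holds). Time passes only in rows, so rows that repeat a pose let the fingers close. It gives the time, the measured TCP pose, the force, the opening and the grip force at its end, in the units of the state.
- ctrl.get_obs(): the state, without advancing time (a new reading comes with each control period).
- ctrl.get_image(name): name is "scene" or "side" or "wrist"; returns a dict with "img" (480x640x3 uint8, red, green, blue), "fx", "fy", "cx", "cy" (pixels), "rvec" (rotation vector, rad) and "tvec" (3), from world to camera coordinates, as OpenCV has them. Camera axes: x right, y down, z forward; pixel columns grow to the right and rows downward; lengths in m; the calibration is good to about 2 mm. The wrist camera is an equidistant fisheye: a pixel r from the principal point sees the ray r / f radians off the axis. A picture is of the moment at which its call begins. There is no depth.
- ctrl.finish_job(): hands the job in; it is judged then, once.
The state is a dict: "t": time; "q": joint angles; "dq": joint speeds; "effort": joint torques, N m; "tool_pos": TCP position; "tool_rot": TCP orientation; "contact_force": force on the tool from outside, world axes, zero at the start; "wrist_torque": the same for the moment, N m; "opening": finger opening in m; "grip_force": force on a finger pad.
Only numpy, scipy, OpenCV 4.12 (cv2) and the standard library are available. Lean on these libraries where they do the work, as an engineer would, in place of code of your own. Each camera call takes 0.05 s, during which the arm holds its last target. There are 200 camera calls.

TASK

On the reel counter, turn the white reel until the square lug on its rim squarely faces the metal pointer on the housing. Then turn the black clamp knob clockwise until it clicks past its detent and stays there; the reel must still be lined up afterwards, with everything else on the bench left where it is.

Things in the scene. Friction and masses are not known exactly. Their poses are not given: they have to be found in the camera images.
- deck: the reel counter's fixed grey housing, a flat box 280 (x) x 390 (y) x 45 mm high, bolted to the bench; origin at the centre of its underside. In its own frame the reel's upright axis is at x 0, y +85 mm and the clamp knob's upright axis at x -40, y -125 mm
- mark (a point): where the outer end of the lug must come: a point of the housing 61 mm above the bench, 105 mm from the reel's axis on the housing's -y side. 6 mm farther out is the tip of the metal pointer (20 mm wide, 34 mm long, 66 mm above the bench), which stands on the housing between reel and knob and points at the reel's axis
- reel_hub (a point): centre of the upper face of the white reel (180 mm across, 16 mm thick, upper face 69 mm above the bench), on the upright axis about which reel and turntable turn together. Its low aluminium hub stands 8 mm higher, 44 mm across
- reel_lug (a point): centre of the outer end of the square white lug on the reel's rim (16 mm wide, 14 mm high, sticking 17 mm out of the rim), 105 mm from the reel's axis, 61 mm above the bench. It faces the pointer when it is at mark
- reel_handle (a point): middle of the free part of the reel's handle: a round black upright post, 20 mm thick, fixed on the reel 62 mm from the axis, diametrically across from the lug. It stands 50 mm above the reel's upper face, its top 119 mm above the bench; this point is 98 mm above the bench
- reel (a joint): turn of the reel, rad, seen from above anticlockwise positive; 0 (or any whole turn) when the lug faces the pointer. It starts anywhere from 0.6 to 5.7, has no stops, may be turned either way, moves against a light friction of 0.06 N m and stays where it is left
- clamp_grip (a point): point on the clamp knob's upright axis, 90 mm above the bench, at a good height for the TCP. The knob is a black disc 60 mm across, its face 63 mm above the bench, with an upright bar grip across it: 80 mm long, 16 mm thick, top 107 mm above the bench. The x axis of this frame lies along the bar; a white line on the bar's top marks its -x half
- clamp (a joint): turn of the clamp knob, rad, clockwise from above positive, stops at 0 and 1.3. It starts open at 0, the bar along the housing's x axis. A spring detent resists it with up to about 0.2 N m, has its crest at 0.8 and then snaps it on by itself to the clamped stop at 1.3, where it stays; let go before the crest it springs back to 0. Turning it does not move the reel
- label_roll: bystander: roll of paper labels standing on the housing, 56 mm across, 30 mm high; origin at the centre of its underside
- marker: bystander: black and white marker pen lying on the housing along its y axis, 132 x 17 x 15 mm; origin under its middle
- reel_stack: bystander: stack of white reels, 180 mm across, 80 mm high; origin at the centre of its underside
- carton: bystander: open cardboard carton 180 x 180 x 100 mm high; origin at the centre of its underside
- tape_roll: bystander: roll of clear tape lying flat, 100 mm across, 48 mm high; origin at the centre of its underside
- mouse: bystander: black computer mouse 100 x 58 x 30 mm; origin at the centre of its underside
- stapler: bystander: black stapler 140 x 36 x 46 mm high; origin at the centre of its underside

How it is judged:
On the way, in this order (a step that is already met when the one before it is completed fails the run):
1. the reel is turned until its lug faces the pointer, and rests there (horizontal distance between reel_lug and mark below 0.008 m and velocity of joint reel between -0.1 and 0.1 rad/s), for 0.3 s.
2. then the clamp knob is turned clockwise past its detent (value of joint clamp above 1.05 rad), for 0.3 s.
At the end, for the whole second after the job is handed in: the middle of the lug's outer end is within 8 mm of the mark before the pointer, seen from above, with the reel at rest, and the clamp knob is past its detent (joint above 1.05 rad) (horizontal distance between reel_lug and mark below 0.008 m and value of joint clamp above 1.05 rad and velocity of joint reel between -0.05 and 0.05 rad/s); the robot touches nothing.
It fails at once if a bystander is pushed more than 30 mm from its place (distance of any of label_roll, marker, reel_stack, carton, tape_roll, mouse, stapler from where it was at the start of the episode above 0.03 m).
It also fails if it takes over 72 s, if anything falls off the work surface, if the arm or the gripper's body presses on something with over 40 N, if the wrist force passes 120 N, or if a joint passes its speed limit or range.

## Working session

There is one attempt and no reset: what is moved stays moved. The work goes in short steps, Python scripts to look and compute and a tool call to move; the robot and the scene stay as the last step left them, time stands still between calls to the robot, and variables do not carry over. Pictures are saved under pics/ and viewed, at most 10 in all, crops included, and the job is handed in when it is done.

Besides the shell and the picture viewer there is one more tool, called in YAML: its name, and indented under it one key for each argument. step_arm: Moves the arm, as the interface text tells. Its arguments: {"type":"object","properties":{"targets":{"type":"array"},"squeeze":{"type":"number"}},"required":["targets"]}

```bash
mkdir -p pics; ls
python3 - <<'E'
from station import ctrl
import cv2,pickle
o=ctrl.get_obs();print(o)
d={}
for n in("scene","side","wrist"):
    d[n]=ctrl.get_image(n);cv2.imwrite(f"pics/{n}0.png",d[n]["img"][:,:,::-1]);print(n,{k:v for k,v in d[n].items() if k!="img"})
pickle.dump(d,open("d0.pkl","wb"))
E
```

```text
pics
{'t': 0.0, 'q': array([-1.26897889e+00,  5.33760975e-02,  1.61429273e+00,  7.08304533e-06,
        1.47602271e+00, -1.18976749e-01]), 'dq': array([ 0.00035168, -0.00018255,  0.00014004,  0.00033312,  0.00041203,
        0.00080543]), 'effort': array([-1.21066070e-03, -3.93677008e+01, -3.70180106e+01, -3.06695802e-04,
        6.81858743e-03,  3.47613394e-06]), 'tool_pos': array([ 0.2551422 , -0.56990403,  0.24875182]), 'tool_rot': array([-3.07026999e+00, -6.55678438e-01,  2.89764002e-04]), 'contact_force': array([ 0.71451831,  0.30192115, -0.75043805]), 'wrist_torque': array([ 0.02636249, -0.01059805, -0.02642625]), 'grip_force': 0.0, 'opening': 0.08564490726815532}
scene {'fx': 587.0302582564238, 'fy': 587.0302582564238, 'cx': 323.66946910834946, 'cy': 243.81605416147846, 'rvec': array([ 2.00396683,  1.69527716, -0.5369175 ]), 'tvec': array([-0.0722871 , -0.40417156,  1.80047323])}
side {'fx': 457.4334692201512, 'fy': 457.4334692201512, 'cx': 324.97504604247507, 'cy': 242.86087895374493, 'rvec': array([ 2.34040742, -0.33374471,  0.11647271]), 'tvec': array([-0.53167849,  0.14772825,  1.37381538])}
wrist {'fx': 371.64829954431775, 'fy': 371.64829954431775, 'cx': 323.38506690251336, 'cy': 241.35894274328447, 'rvec': array([-2.42467058,  1.57174054,  0.23144698]), 'tvec': array([-0.62465827, -0.03700447,  0.37861971])}
```

View pics/scene0.png

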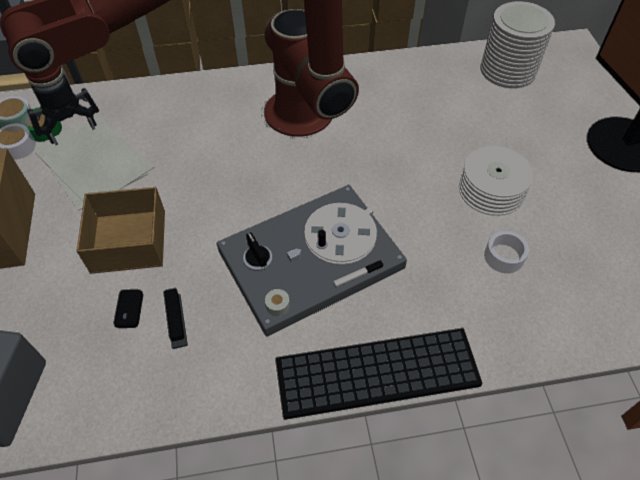

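View pics/side0.png

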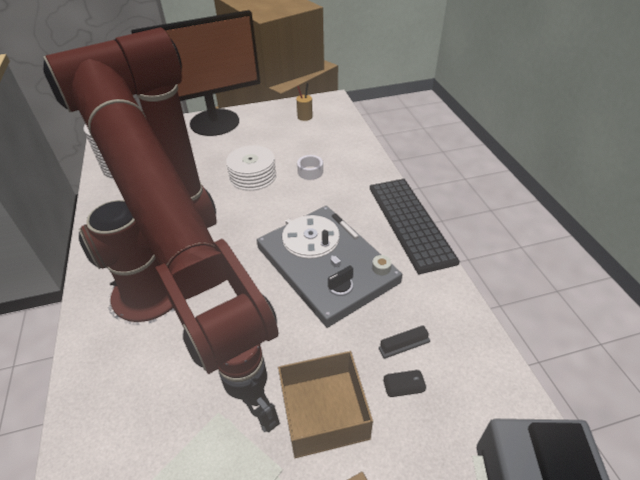

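The scene view shows the deck with top corners near (219,243), (348,187), (405,262), (267,331). The reel hub is at (341,230), the handle at (321,238), the lug at about (371,211) and the knob at (257,252). In the side view the hub is at (311,234), the handle at (325,238) and the knob at (341,280).

```bash
cat > h.py <<'E'
import numpy as np,cv2
from scipy.spatial.transform import Rotation as R
def ray(c,uv):
    uv=np.atleast_2d(np.array(uv,float)); x=(uv-[c["cx"],c["cy"]])/[c["fx"],c["fy"]]
    if c.get("fish"):
        r=np.linalg.norm(x,axis=1,keepdims=True); d=np.hstack([x/np.maximum(r,1e-9)*np.sin(r),np.cos(r)])
    else: d=np.hstack([x,np.ones((len(x),1))])
    M=R.from_rotvec(c["rvec"]).as_matrix(); return -M.T@c["tvec"], d@M
def plane(c,uv,z):
    o,d=ray(c,uv); return (o+d*((z-o[2])/d[:,2])[:,None])[:,:2]
def proj(c,P):
    M=R.from_rotvec(c["rvec"]).as_matrix(); p=np.atleast_2d(P)@M.T+c["tvec"]
    if c.get("fish"):
        n=np.linalg.norm(p[:,:2],axis=1,keepdims=True); th=np.arctan2(n[:,0],p[:,2])[:,None]; x=p[:,:2]/n*th
    else: x=p[:,:2]/p[:,2:]
    return x*[c["fx"],c["fy"]]+[c["cx"],c["cy"]]
E
python3 - <<'E'
from h import *
import pickle
d=pickle.load(open("d0.pkl","rb"))
s,e=d["scene"],d["side"]
print("corners",plane(s,[(219,243),(348,187),(405,260),(267,329)],.045).round(4).tolist())
# reel: white blob round the hub, filled outer outline on z=.069
for c,(u,v),k in((s,(341,230),(257,252)),(e,(311,234),(341,280))):
    g=cv2.cvtColor(c["img"],cv2.COLOR_RGB2GRAY); m=np.uint8(g>165)*255
    n,l,st,ce=cv2.connectedComponentsWithStats(m)
    w=l[v-25:v+25,u-30:u+30]; i=np.bincount(w[w>0]).argmax(); print(st[i])
    ct=max(cv2.findContours(np.uint8(l==i),0,1)[0],key=len)[:,0]
    P=plane(c,cv2.convexHull(ct)[:,0],.069); (x,y),r=cv2.minEnclosingCircle(np.float32(P)); el=cv2.fitEllipse(np.float32(P)*1000); print("reel",x,y,r,el)
print("hub",plane(s,(341,230),.077),plane(e,(311,234),.077))
print("lug",plane(s,(371,211),.065),plane(e,(287,222),.065))
print("handle top",plane(s,(321,231),.119),plane(e,(325,232),.119))
print("knob base",plane(s,(258,260),.063),plane(e,(341,287),.063))
a=np.hstack([cv2.resize(x["img"][v-60:v+60,u-80:u+80],(400,300),interpolation=2) for x,u,v in((s,310,250),(e,325,255))])
b=cv2.resize(d["wrist"]["img"],(400,300)); cv2.imwrite("pics/crop.png",np.vstack([a,np.hstack([b,b*0])])[:,:,::-1])
E
```

```text
corners [[0.484, -0.2724], [0.3579, 0.0793], [0.6106, 0.1725], [0.7406, -0.1806]]Traceback (most recent call last):
  File "<stdin>", line 10, in <module>
ValueError: attempt to get argmax of an empty sequence
```

Run:
```python
from h import *
import pickle
d=pickle.load(open("d0.pkl","rb"))
s,e=d["scene"],d["side"]
for c,(u,v) in((s,(341,230)),(e,(311,234))):
    g=cv2.cvtColor(c["img"],cv2.COLOR_RGB2GRAY); sub=g[v-25:v+25,u-30:u+30]; t,_=cv2.threshold(sub,0,255,cv2.THRESH_OTSU)
    print(t,sub.max())
    n,l,st,ce=cv2.connectedComponentsWithStats(np.uint8(g>t)*255,connectivity=4)
    w=l[v-25:v+25,u-30:u+30]; i=np.bincount(w[w>0]).argmax(); print(st[i])
    ct=max(cv2.findContours(np.uint8(l==i),0,1)[0],key=len)[:,0]
    P=plane(c,cv2.convexHull(ct)[:,0],.069); (x,y),r=cv2.minEnclosingCircle(np.float32(P)); el=cv2.fitEllipse(np.float32(P)*1000); print("reel",x,y,r,el)
print("hub",plane(s,(341,230),.077),plane(e,(311,234),.077))
print("lug",plane(s,(371,211),.065),plane(e,(287,222),.065))
print("handle top",plane(s,(321,231),.119),plane(e,(325,232),.119))
print("knob base",plane(s,(258,260),.063),plane(e,(341,287),.063))
a=np.hstack([cv2.resize(x["img"][v-60:v+60,u-80:u+80],(400,300),interpolation=2) for x,u,v in((s,310,250),(e,325,255))])
b=cv2.resize(d["wrist"]["img"],(400,300)); cv2.imwrite("pics/crop.png",np.vstack([a,np.hstack([b,b*0])])[:,:,::-1])
```

```text
110.0 158
[     0     29    640    444 171412]
reel 0.3876785933971405 0.11551187932491302 1.0183392763137817 ((352.0356750488281, 40.97776794433594), (1450.0380859375, 2121.698974609375), 10.157964706420898)
166.0 220
[     0     90    609    390 118514]
reel 0.49872878193855286 0.14701808989048004 1.0042285919189453 ((492.7913818359375, 122.66886901855469), (1818.5845947265625, 1854.547119140625), 29.080228805541992)
hub [[0.51816088 0.0299567 ]] [[0.51525057 0.02320179]]
lug [[0.46311434 0.11814625]] [[0.45733629 0.11199845]]
handle top [[ 0.54342556 -0.02392893]] [[ 0.54826946 -0.02288779]]
knob base [[ 0.56299536 -0.18117077]] [[ 0.5453517  -0.19569174]]
```

View pics/crop.png

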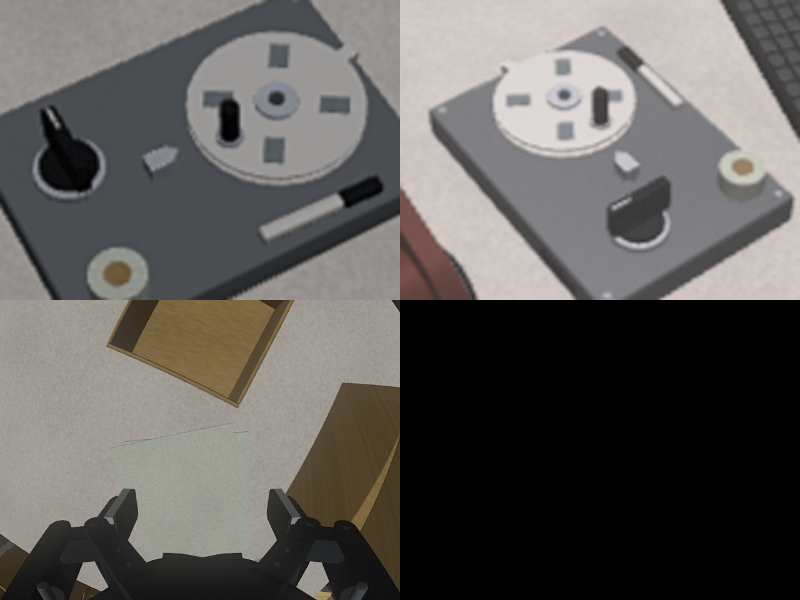

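The enlarged crop (top left: scene, top right: side) shows the lug pointing away from the pointer. The handle is on the pointer side, and the bar lies along the housing's x axis. The hub is near (0.517, 0.027), the lug is at about 123° world and the mark is at about -70°. I'll move over the deck for a finer look with the wrist camera.

step_arm:
  targets:
    - {"travel":[0.275,0.7,0.25],"angular":[0,0,0],"gripper":1}
    - {"travel":[0.275,0.7,0.25],"angular":[0,0,0],"gripper":1}
    - {"travel":[0.275,0.7,0.25],"angular":[0,0,0],"gripper":1}
    - {"travel":[0.275,0.7,0.25],"angular":[0,0,0],"gripper":1}
    - {"travel":[0.275,0.7,0.25],"angular":[0,0,0],"gripper":1}
    - {"travel":[0.275,0.7,0.25],"angular":[0,0,0],"gripper":1}
    - {"travel":[0.275,0.7,0.25],"angular":[0,0,0],"gripper":1}
    - {"travel":[0.275,0.7,0.25],"angular":[0,0,0],"gripper":1}
    - {"travel":[0.275,0.7,0.25],"angular":[0,0,0],"gripper":1}
    - {"travel":[0.275,0.7,0.25],"angular":[0,0,0],"gripper":1}

```text
t: 1.15
tool_pos: [0.421, -0.1476, 0.4018]
tool_rot: [3.07, 0.661, 0.004]
contact_force: [0.3, -0.1, -0.1]
opening: 0.0854
grip_force: 0.0
```

step_arm:
  targets:
    - {"travel":[0,0,0],"angular":[0,0,0],"gripper":1}
    - {"travel":[0,0,0],"angular":[0,0,0],"gripper":1}
    - {"travel":[0,0,0],"angular":[0,0,0],"gripper":1}
    - {"travel":[0,0,0],"angular":[0,0,0],"gripper":1}

```text
t: 1.55
tool_pos: [0.4198, -0.1514, 0.399]
tool_rot: [-3.072, -0.653, 0.002]
contact_force: [0.2, -0.0, 0.5]
opening: 0.0855
grip_force: 0.0
```

Run:
```python
from station import ctrl
from h import *
import pickle
d=ctrl.get_image("wrist");d["fish"]=1
o=ctrl.get_obs();M=R.from_rotvec(o["tool_rot"]).as_matrix();print(o["tool_pos"],M.round(3),o["q"].round(3))
C=R.from_rotvec(d["rvec"]).as_matrix();print("cam",-C.T@d["tvec"],C[2])
pickle.dump(d,open("w1.pkl","wb"));cv2.imwrite("pics/w1.png",d["img"][:,:,::-1])
```

```text
[ 0.41985721 -0.15137483  0.39914387] [[ 0.914  0.407 -0.001]
 [ 0.407 -0.914  0.001]
 [-0.001 -0.001 -1.   ]] [-0.513 -0.425  1.786 -0.     1.782  0.639]
cam [ 0.48659084 -0.12236437  0.52260883] [-0.26317562 -0.1163564  -0.95770548]
```

View pics/w1.png

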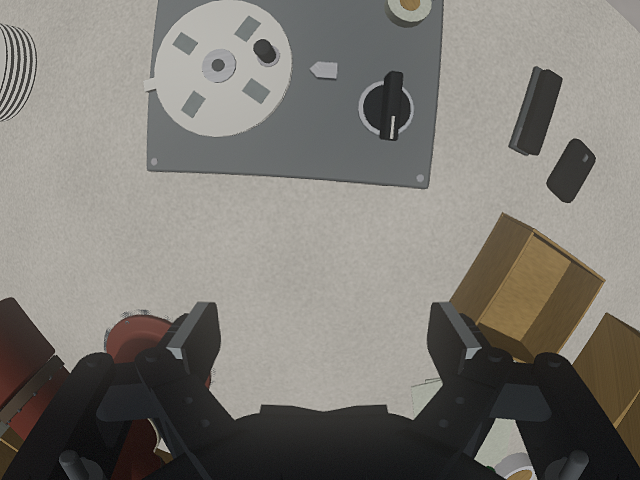

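The wrist view shows the whole deck: hub hole at (218,66), handle top at (264,47), lug end at (146,86), pointer tip at (311,70), knob centre at (386,108), and near corners at (148,171) and (430,188). Next I'll measure by mask.

```bash
cat > meas.py <<'E'
from h import *
import pickle
def comp(m,u,v):
    l=cv2.connectedComponents(np.uint8(m)*255,connectivity=4)[1]; return l==l[v,u]
def circ(P): # algebraic circle fit
    A=np.c_[2*P,np.ones(len(P))]; x=np.linalg.lstsq(A,(P**2).sum(1),rcond=None)[0]; return x[:2],np.sqrt(x[2]+x[:2]@x[:2])
def outline(m): return max(cv2.findContours(np.uint8(m),0,1)[0],key=len)[:,0]
E
python3 - <<'E'
from meas import *
c=pickle.load(open("w1.pkl","rb")); g=cv2.cvtColor(c["img"],cv2.COLOR_RGB2GRAY); print(g[100,165],g[130,330],g[66,218],g[50,200])
m=g>150; m[:,:140]=0; m[150:]=0;m[:,300:]=0
# reel: pixels brighter than housing near
m=comp(m,200,50); ct=outline(m); P=plane(c,ct,.069)
ctr,r=circ(P)
for _ in range(5):
    d=abs(np.linalg.norm(P-ctr,axis=1)-r); ctr,r=circ(P[d<.004])
print("reel",ctr,r,len(P),(d<.004).sum())
Pl=plane(c,ct,.066); rr=np.linalg.norm(Pl-ctr,axis=1); q=Pl[rr>.096]; a=q-ctr; print("lug",len(q),rr.max(),np.degrees(np.arctan2(*a.mean(0)[::-1])))
h=plane(c,(264,47),.119)[0]; print("handle",h,np.linalg.norm(h-ctr),np.degrees(np.arctan2(*(h-ctr)[::-1])))
cor=plane(c,[(148,171),(430,188)],.045); y=(cor[0]-cor[1]);print("edge",cor,np.linalg.norm(y),np.degrees(np.arctan2(y[1],y[0])))
tip=plane(c,(311,70),.066)[0]; print("tip",tip,np.linalg.norm(tip-ctr),np.degrees(np.arctan2(*(tip-ctr)[::-1])))
# knob: dark disc face + light ring
k=comp((g<60),375,110); kc=outline(k); print(kc.min(0),kc.max(0))
K=plane(c,(386,108),.063)[0];print("knob",K,np.linalg.norm(K-ctr),np.degrees(np.arctan2(*(K-ctr)[::-1])))
print("expected",np.hypot(40,210),np.degrees(np.arctan2(-40,210)))
b=plane(c,[(394,72),(389,139)],.107);print("bar ends",b,np.linalg.norm(b[0]-b[1]),b.mean(0))
E
```

```text
181 103 88 182
reel [0.51012136 0.04614474] 0.0982465632635396 708 135
lug 385 0.14787242716805718 115.01993396918029
handle [ 0.54901244 -0.02451356] 0.08065426329504519 -61.171145722764294
edge [[ 0.34960749  0.08288087]
 [ 0.4806991  -0.27986466]] 0.3857062783740902 109.86920954014344
tip [ 0.55177537 -0.07677481] 0.12978547547686953 -71.27991376038533
[363  71] [409 140]
knob [ 0.54717995 -0.17899518] 0.22816949917412743 -80.65279072059477
expected 213.7755832643195 -10.7842978675626
bar ends [[ 0.58310528 -0.16475911]
 [ 0.51104962 -0.1913018 ]] 0.0767888818833894 [ 0.54707745 -0.17803045]
```

Run:
```python
from meas import *
c=pickle.load(open("w1.pkl","rb")); g=cv2.cvtColor(c["img"],cv2.COLOR_RGB2GRAY)
an=lambda v:np.degrees(np.arctan2(v[1],v[0]))
# housing mask: blueish grey; edge points by mask of housing
m=(g>140); m[:,:156]=0; m[150:]=0; m[:,300:]=0
m=comp(m,200,50); ct=outline(m); ct=ct[(ct[:,0]>158)&(ct[:,1]>2)]; P=plane(c,ct,.069); ctr=np.array([.518,.029]);r=.09
for _ in range(20):
    d=abs(np.linalg.norm(P-ctr,axis=1)-r); ctr,r=circ(P[d<.005])
print("reel",ctr,r,len(P),(d<.005).sum(),"hub px",plane(c,(218,66),.077))
# lug end line & sides: bright, radius .093-.105 at z .066
V,U=np.mgrid[60:115,135:170]; uv=np.c_[U.ravel(),V.ravel()]; p=plane(c,uv,.068); rr=np.linalg.norm(p-ctr,axis=1); b=g[uv[:,1],uv[:,0]]
s=(rr>.094)&(rr<.103)&(b>185); print("lug px",s.sum(),uv[s].mean(0),an(p[s].mean(0)-ctr), np.sort(b[(rr>.094)&(rr<.103)])[::-8][:20])
hm=g<45; hm[:,:240]=0; hm[80:]=0; hm[:,290:]=0; hm[:30]=0
ct=outline(hm); (u,v),rad=cv2.minEnclosingCircle(ct); print("handle",u,v,rad, ct.min(0),ct.max(0))
h=plane(c,(262.5,45.5),.119)[0]; print(h,np.linalg.norm(h-ctr),an(h-ctr))
# front edge of deck by line fit
dk=(g<130); pts=[(u,140+np.where(dk[140:200,u])[0].max()) for u in range(165,415,5)]; E=plane(c,pts,.045); vx=cv2.fitLine(np.float32(E),cv2.DIST_HUBER,0,.001,.001).ravel(); print("edge",vx, an(vx[:2]))
n=np.array([-vx[1],vx[0]]); print("dist reel to edge",abs((ctr-vx[2:])@n))
# knob light ring outer
rm=(g>140); l=comp(rm,362,110); ct=outline(l); p=plane(c,ct,.05); print("ring",circ(p),ct.min(0),ct.max(0))
a=cv2.resize(c["img"][0:150,135:435],(800,400),interpolation=2);cv2.imwrite("pics/w1c.png",a[:,:,::-1])
```

```text
reel [0.51554536 0.03073151] 0.0888680286205898 309 309 hub px [[0.51421828 0.02925274]]
lug px 8 [149.25  84.  ] 121.82156790601204 [191 185 183 182 182 181 181 181 180 175 174 173 171 169 168 168 166 163
 160 148]
handle 265.0 62.0 9.999999747378752e-05 [265  62] [265  62]
[ 0.5500135  -0.02225608] 0.06321184079532029 -56.956219733453125
edge [ 0.33540076 -0.94207555  0.41539156 -0.10123254] -70.40308
dist reel to edge 0.138613288837982
ring (array([ 0.54891966, -0.17971343]), np.float64(0.03243098792083165)) [358  81] [383 133]
```

View pics/w1c.png

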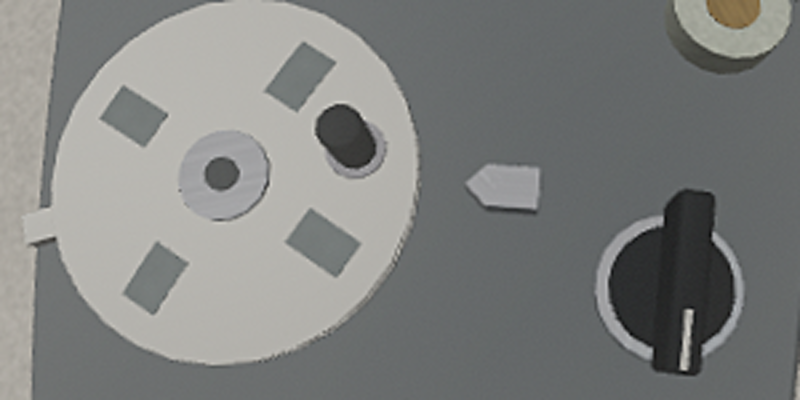

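The reel centre is about (0.5155, 0.0305) and the handle is at (0.550, -0.022), -57° from the hub. It has to go to about +109.7°, roughly 167° anticlockwise. I'll move over the handle with the closing line tangential.

step_arm:
  targets:
    - {"travel":[0.217,0.215,-0.248],"angular":[0,0,-0.9],"gripper":1}
    - {"travel":[0.217,0.215,-0.248],"angular":[0,0,-0.9],"gripper":1}
    - {"travel":[0.217,0.215,-0.248],"angular":[0,0,-0.9],"gripper":1}
    - {"travel":[0.217,0.215,-0.248],"angular":[0,0,-0.9],"gripper":1}
    - {"travel":[0.217,0.215,-0.248],"angular":[0,0,-0.9],"gripper":1}
    - {"travel":[0.217,0.215,-0.248],"angular":[0,0,-0.9],"gripper":1}

```text
t: 2.2
tool_pos: [0.5494, -0.0197, 0.2449]
tool_rot: [-3.109, 0.447, 0.016]
contact_force: [-0.2, -0.2, -0.8]
opening: 0.0856
grip_force: 0.0
```

step_arm:
  targets:
    - {"travel":[0,0,0],"angular":[0,0,-0.9],"gripper":1}
    - {"travel":[0,0,0],"angular":[0,0,-0.9],"gripper":1}
    - {"travel":[0,0,0],"angular":[0,0,-0.9],"gripper":1}
    - {"travel":[0,0,0],"angular":[0,0,-0.9],"gripper":1}
    - {"travel":[0,0,0],"angular":[0,0,-0.9],"gripper":1}
    - {"travel":[0,0,0],"angular":[0,0,-0.9],"gripper":1}
    - {"travel":[0,0,0],"angular":[0,0,-0.9],"gripper":1}
    - {"travel":[0,0,0],"angular":[0,0,-0.9],"gripper":1}

```text
t: 3.0
tool_pos: [0.5505, -0.022, 0.2515]
tool_rot: [-2.763, 1.495, -0.001]
contact_force: [-1.0, 0.1, 0.2]
opening: 0.0855
grip_force: 0.0
```

Run:
```python
from station import ctrl
from meas import *
s=ctrl.get_image("scene");e=ctrl.get_image("side");w=ctrl.get_image("wrist");w["fish"]=1
o=ctrl.get_obs();M=R.from_rotvec(o["tool_rot"]).as_matrix();print(o["tool_pos"],M.round(3).tolist(),o["q"].round(3))
pickle.dump((s,e,w),open("d2.pkl","wb"))
f=lambda x,u,v:cv2.resize(x["img"][v-60:v+60,u-80:u+80],(400,300),interpolation=2)
cv2.imwrite("pics/d2.png",np.vstack([np.hstack([f(s,320,230),f(e,325,235)]),np.hstack([cv2.resize(w["img"],(400,300)),np.zeros((300,400,3),np.uint8)])])[:,:,::-1])
```

```text
[ 0.55046982 -0.02160791  0.25123339] [[0.547, -0.837, 0.0], [-0.837, -0.547, -0.0], [0.0, 0.0, -1.0]] [-0.174 -0.125  1.784 -0.     1.483  2.389]
```

View pics/d2.png

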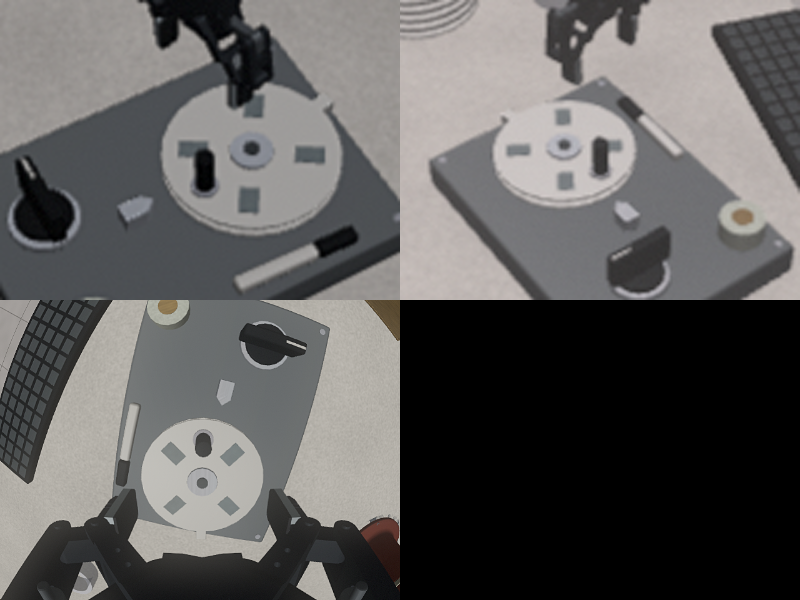

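The wrist view shows the reel with the lug at the near (bottom) end and the handle on the pointer side. All bystanders are in place. I'll refine the centre from this closer view.

Run:
```python
from meas import *
c=pickle.load(open("d2.pkl","rb"))[2]; g=cv2.cvtColor(c["img"],cv2.COLOR_RGB2GRAY)
an=lambda v:np.degrees(np.arctan2(v[1],v[0]))
m=g>145; m[:185]=0; m[370:]=0;m[:,:218]=0;m[:,430:]=0
m=comp(m,290,220); ct=outline(m); P=plane(c,ct,.069); ctr=np.array([.5155,.0305]);r=.09
for _ in range(20):
    d=abs(np.linalg.norm(P-ctr,axis=1)-r); ctr,r=circ(P[d<.004])
print("reel",ctr,r,len(P),(d<.004).sum())
dk=g<50
hm=dk.copy(); hm[:,:300]=0;hm[:,350:]=0;hm[:190]=0;hm[262:]=0; ct=outline(hm); print("handle bbox",ct.min(0),ct.max(0))
o,_=ray(c,[(0,0)]);print("cam",o)
u0,v0=ct.min(0);u1,v1=ct.max(0)
for v in(v0+8,v1-8):
    p=plane(c,((u0+u1)/2,v),.119)[0];print(v,p,an(p-ctr),np.linalg.norm(p-ctr))
pp=proj(c,np.array([[*ctr,.077],[.549,-.18,.107],[.550,-.0215,.119],[.550,-.0215,.07]]));print(pp)
km=dk.copy();km[:20]=0;km[120:]=0;km[:,:370]=0;km[:,500:]=0;ct=outline(km);print("knob",ct.min(0),ct.max(0))
rg=comp((g>135),*( (403,98) )) if g[98,403]>135 else None
tip=[(355,169)];t=plane(c,tip,.066)[0];print("tip",t,an(t-ctr),np.linalg.norm(t-ctr))
```

```text
reel [0.51601236 0.03092665] 0.08926602396932189 745 590
handle bbox [335 219] [335 220]
cam [ 0.59033283 -0.08314652  0.3750175 ]
227 [ 0.54743418 -0.03281128] -63.757415816351454 0.07106233446346563
212 [ 0.55346597 -0.04190059] -62.784138537932826 0.08189371502608404
[[323.06454066 293.04081399]
 [442.83211255  60.07509512]
 [323.28786246 237.90550758]
 [323.26635573 221.85219449]]
knob [382  38] [490 103]
tip [ 0.55217119 -0.07314498] -70.84063949954047 0.11017425386986114
```

step_arm:
  targets:
    - {"travel":[0,0,-0.249],"angular":[0,0,0],"gripper":1}
    - {"travel":[0,0,-0.249],"angular":[0,0,0],"gripper":1}
    - {"travel":[0,0,-0.249],"angular":[0,0,0],"gripper":1}
    - {"travel":[0,0,-0.249],"angular":[0,0,0],"gripper":1}
    - {"travel":[0,0,-0.249],"angular":[0,0,0],"gripper":1}
    - {"travel":[0,0,-0.249],"angular":[0,0,0],"gripper":1}

```text
t: 3.75
tool_pos: [0.5529, -0.0218, 0.1055]
tool_rot: [-2.761, 1.495, -0.009]
contact_force: [-0.8, 0.2, -0.6]
opening: 0.0855
grip_force: 0.0
```

step_arm:
  targets:
    - {"travel":[0,0,0],"angular":[0,0,0],"gripper":0}
    - {"travel":[0,0,0],"angular":[0,0,0],"gripper":0}
    - {"travel":[0,0,0],"angular":[0,0,0],"gripper":0}
    - {"travel":[0,0,0],"angular":[0,0,0],"gripper":0}
    - {"travel":[0,0,0],"angular":[0,0,0],"gripper":0}
    - {"travel":[0,0,0],"angular":[0,0,0],"gripper":0}
    - {"travel":[0,0,0],"angular":[0,0,0],"gripper":0}
    - {"travel":[0,0,0],"angular":[0,0,0],"gripper":0}
  squeeze: 25

```text
t: 4.55
tool_pos: [0.5507, -0.0216, 0.1023]
tool_rot: [2.762, -1.496, 0.0]
contact_force: [-1.1, -0.0, 5.1]
opening: 0.0198
grip_force: 25.5
```

Run:
```python
import numpy as np
from station import ctrl
o=ctrl.get_obs();print(o["tool_pos"],o["opening"],o["grip_force"],o["contact_force"])
c=np.array([.516,.031]);a=-57.0
p=lambda t:c+.062*np.array([np.cos(np.radians(t)),np.sin(np.radians(t))])
# 4 calls of 41.65 deg, 6 rows each
b=a
for k in range(4):
    print("call",k)
    for j in range(1,8):
        t=b+41.65*j/7; print(((p(t)-p(b))/.6).round(4).tolist(), round(41.65*j/7/45,3))
    b+=41.65
```

```text
[ 0.55068332 -0.0215699   0.10226619] 0.019751552668206808 25.536955296993256 [-1.09280394 -0.03264379  5.09574829]
call 0
[0.0087, 0.0063] 0.132
[0.0167, 0.0135] 0.264
[0.0239, 0.0214] 0.397
[0.0302, 0.0301] 0.529
[0.0356, 0.0393] 0.661
[0.04, 0.0491] 0.793
[0.0434, 0.0593] 0.926
call 1
[0.0023, 0.0105] 0.132
[0.0035, 0.0211] 0.264
[0.0036, 0.0319] 0.397
[0.0026, 0.0425] 0.529
[0.0004, 0.0531] 0.661
[-0.0028, 0.0633] 0.793
[-0.007, 0.0731] 0.926
call 2
[-0.0052, 0.0094] 0.132
[-0.0114, 0.0181] 0.264
[-0.0185, 0.0262] 0.397
[-0.0264, 0.0335] 0.529
[-0.0349, 0.0399] 0.661
[-0.0441, 0.0455] 0.793
[-0.0538, 0.05] 0.926
call 3
[-0.0101, 0.0035] 0.132
[-0.0206, 0.0059] 0.264
[-0.0312, 0.0073] 0.397
[-0.0419, 0.0075] 0.529
[-0.0526, 0.0066] 0.661
[-0.0632, 0.0046] 0.793
[-0.0735, 0.0016] 0.926
```

step_arm:
  targets:
    - {"travel":[0.009,0.006,0],"angular":[0,0,0.13],"gripper":0}
    - {"travel":[0.017,0.0135,0],"angular":[0,0,0.265],"gripper":0}
    - {"travel":[0.024,0.0215,0],"angular":[0,0,0.395],"gripper":0}
    - {"travel":[0.03,0.03,0],"angular":[0,0,0.53],"gripper":0}
    - {"travel":[0.0355,0.0395,0],"angular":[0,0,0.66],"gripper":0}
    - {"travel":[0.04,0.049,0],"angular":[0,0,0.795],"gripper":0}
    - {"travel":[0.0435,0.0595,0],"angular":[0,0,0.926],"gripper":0}
    - {"travel":[0.0435,0.0595,0],"angular":[0,0,0.926],"gripper":0}

```text
t: 5.35
tool_pos: [0.5773, 0.0151, 0.1023]
tool_rot: [-3.113, 0.415, -0.002]
contact_force: [0.0, 3.1, 3.8]
opening: 0.019
grip_force: 25.5
```

step_arm:
  targets:
    - {"travel":[0.002,0.0105,0],"angular":[0,0,0.13],"gripper":0}
    - {"travel":[0.0035,0.021,0],"angular":[0,0,0.265],"gripper":0}
    - {"travel":[0.0035,0.032,0],"angular":[0,0,0.395],"gripper":0}
    - {"travel":[0.0025,0.0425,0],"angular":[0,0,0.53],"gripper":0}
    - {"travel":[0.0005,0.053,0],"angular":[0,0,0.66],"gripper":0}
    - {"travel":[-0.003,0.0635,0],"angular":[0,0,0.795],"gripper":0}
    - {"travel":[-0.007,0.073,0],"angular":[0,0,0.926],"gripper":0}
    - {"travel":[-0.007,0.073,0],"angular":[0,0,0.926],"gripper":0}

```text
t: 6.15
tool_pos: [0.5731, 0.0598, 0.1024]
tool_rot: [-3.056, -0.717, -0.006]
contact_force: [2.7, 5.7, 3.0]
opening: 0.0192
grip_force: 25.4
```

step_arm:
  targets:
    - {"travel":[-0.005,0.0095,0],"angular":[0,0,0.13],"gripper":0}
    - {"travel":[-0.0115,0.018,0],"angular":[0,0,0.265],"gripper":0}
    - {"travel":[-0.0185,0.026,0],"angular":[0,0,0.395],"gripper":0}
    - {"travel":[-0.0265,0.0335,0],"angular":[0,0,0.53],"gripper":0}
    - {"travel":[-0.035,0.04,0],"angular":[0,0,0.66],"gripper":0}
    - {"travel":[-0.044,0.0455,0],"angular":[0,0,0.795],"gripper":0}
    - {"travel":[-0.054,0.05,0],"angular":[0,0,0.926],"gripper":0}
    - {"travel":[-0.054,0.05,0],"angular":[0,0,0.926],"gripper":0}

```text
t: 6.95
tool_pos: [0.5404, 0.0909, 0.1024]
tool_rot: [-2.6, -1.756, -0.009]
contact_force: [2.4, 11.3, 2.1]
opening: 0.0193
grip_force: 25.3
```

step_arm:
  targets:
    - {"travel":[-0.01,0.0035,0],"angular":[0,0,0.13],"gripper":0}
    - {"travel":[-0.0205,0.006,0],"angular":[0,0,0.265],"gripper":0}
    - {"travel":[-0.031,0.0075,0],"angular":[0,0,0.395],"gripper":0}
    - {"travel":[-0.042,0.0075,0],"angular":[0,0,0.53],"gripper":0}
    - {"travel":[-0.0525,0.0065,0],"angular":[0,0,0.66],"gripper":0}
    - {"travel":[-0.063,0.0045,0],"angular":[0,0,0.795],"gripper":0}
    - {"travel":[-0.0735,0.0015,0],"angular":[0,0,0.926],"gripper":0}
    - {"travel":[-0.0735,0.0015,0],"angular":[0,0,0.926],"gripper":0}
    - {"travel":[-0.0735,0.0015,0],"angular":[0,0,0.926],"gripper":0}

```text
t: 7.85
tool_pos: [0.4947, 0.0923, 0.1023]
tool_rot: [-1.806, -2.562, -0.008]
contact_force: [-5.7, 14.2, 9.0]
opening: 0.0192
grip_force: 26.0
```

Run:
```python
from station import ctrl
from meas import *
s=ctrl.get_image("scene");w=ctrl.get_image("wrist");w["fish"]=1
o=ctrl.get_obs();print(o["tool_pos"],o["q"].round(3),o["contact_force"]);v=o["tool_pos"][:2]-[.516,.031];print(np.degrees(np.arctan2(v[1],v[0])),np.linalg.norm(v))
pickle.dump((s,w),open("d3.pkl","wb"))
f=lambda x,u,v:cv2.resize(x["img"][v-60:v+60,u-80:u+80],(400,300),interpolation=2)
cv2.imwrite("pics/d3.png",np.hstack([f(s,320,230),cv2.resize(w["img"],(400,300))])[:,:,::-1])
```

```text
[0.49473177 0.09233354 0.10227178] [ 0.032 -0.098  2.02   0.009  1.223 -0.314] [-6.36239828 13.61948007  8.58646242]
109.12467864876837 0.06491641436447887
```

View pics/d3.png

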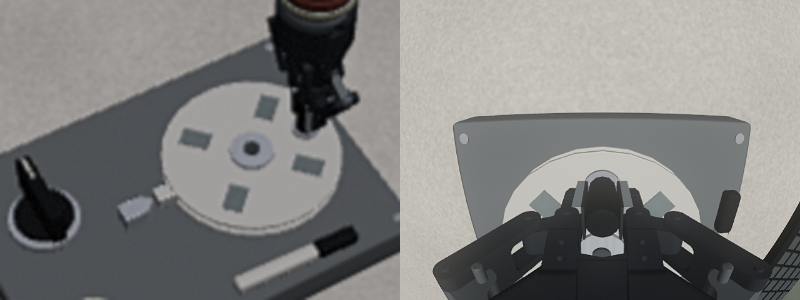

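The lug now stands facing the pointer (scene crop, lug at about (163,193), pointer tip at (152,203)). I'll release, lift and look again from the earlier viewpoint.

step_arm:
  targets:
    - {"travel":[0,0.003,0],"angular":[0,0,0],"gripper":0}
    - {"travel":[0,0.003,0],"angular":[0,0,0],"gripper":1}
    - {"travel":[0,0.003,0],"angular":[0,0,0],"gripper":1}
    - {"travel":[0,0.003,0],"angular":[0,0,0],"gripper":1}
    - {"travel":[0,0.003,0],"angular":[0,0,0],"gripper":1}
    - {"travel":[0,0.003,0],"angular":[0,0,0],"gripper":1}
    - {"travel":[0,0.003,0.17],"angular":[0,0,0],"gripper":1}
    - {"travel":[0,0.003,0.17],"angular":[0,0,0],"gripper":1}
    - {"travel":[0,0.003,0.17],"angular":[0,0,0],"gripper":1}

```text
t: 8.85
tool_pos: [0.5002, 0.0908, 0.2123]
tool_rot: [1.8, 2.56, 0.013]
contact_force: [0.6, 0.7, 1.5]
opening: 0.0853
grip_force: 0.0
```

step_arm:
  targets:
    - {"travel":[-0.12,-0.3,0.32],"angular":[0,0,-1],"gripper":1}
    - {"travel":[-0.12,-0.3,0.32],"angular":[0,0,-1],"gripper":1}
    - {"travel":[-0.12,-0.3,0.32],"angular":[0,0,-1],"gripper":1}
    - {"travel":[-0.12,-0.3,0.32],"angular":[0,0,-1],"gripper":1}
    - {"travel":[-0.12,-0.3,0.32],"angular":[0,0,-1],"gripper":1}
    - {"travel":[-0.12,-0.3,0.32],"angular":[0,0,-1],"gripper":1}
    - {"travel":[-0.12,-0.3,0.32],"angular":[0,0,-1],"gripper":1}

```text
t: 9.55
tool_pos: [0.4242, -0.0912, 0.3991]
tool_rot: [2.651, 1.675, 0.005]
contact_force: [0.1, -0.1, -0.8]
opening: 0.0856
grip_force: 0.0
```

step_arm:
  targets:
    - {"travel":[0,0,0],"angular":[0,0,-1],"gripper":1}
    - {"travel":[0,0,0],"angular":[0,0,-1],"gripper":1}
    - {"travel":[0,0,0],"angular":[0,0,-1],"gripper":1}
    - {"travel":[0,0,0],"angular":[0,0,-1],"gripper":1}
    - {"travel":[0,0,0],"angular":[0,0,-1],"gripper":1}
    - {"travel":[0,0,0],"angular":[0,0,-1],"gripper":1}
    - {"travel":[0,0,0],"angular":[0,0,-1],"gripper":1}
    - {"travel":[0,0,0],"angular":[0,0,-1],"gripper":1}

```text
t: 10.35
tool_pos: [0.4239, -0.0886, 0.3944]
tool_rot: [-3.093, -0.543, 0.002]
contact_force: [-0.1, 0.0, 0.0]
opening: 0.0856
grip_force: 0.0
```

Run:
```python
from station import ctrl
from meas import *
w=ctrl.get_image("wrist");w["fish"]=1
o=ctrl.get_obs();M=R.from_rotvec(o["tool_rot"]).as_matrix();print(o["t"],o["tool_pos"],M[:,1],np.degrees(np.arctan2(M[1,1],M[0,1])),o["q"].round(3))
pickle.dump(w,open("w4.pkl","wb"));cv2.imwrite("pics/w4.png",cv2.resize(w["img"][0:240,130:530],(800,480),interpolation=2)[:,:,::-1])
```

```text
10.4 [ 0.42392266 -0.0887549   0.39470988] [ 0.34027966 -0.94032355 -0.00116909] -70.10607253146888 [-0.379 -0.46   1.818  0.     1.785  0.845]
```

View pics/w4.png

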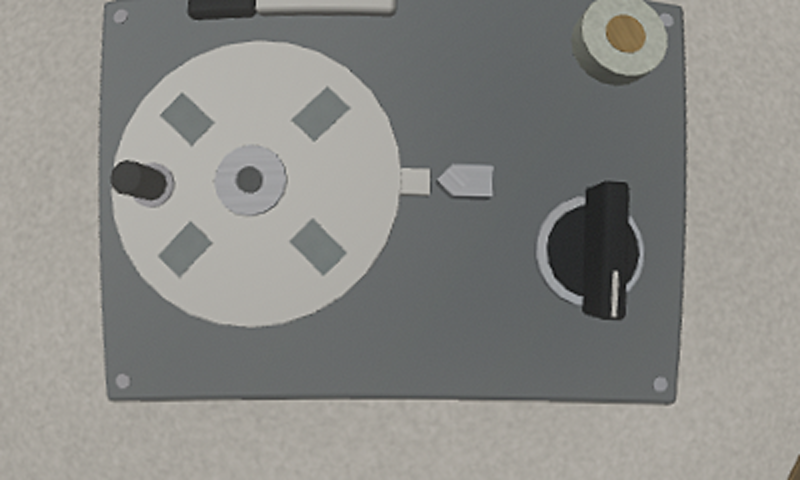

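The lug's outer end at crop (430,181) squarely faces the pointer tip at (437,181), in line with the hub at (250,180). The knob ring centre is at crop (590,250), and the bar top runs from y 182 to y 320. Next I'll locate the knob.

Run:
```python
from meas import *
c=pickle.load(open("w4.pkl","rb")); f=lambda u,v:(130+u/2,v/2)
an=lambda v:np.degrees(np.arctan2(v[1],v[0]))
H=plane(c,f(250,180),.077)[0];L=plane(c,f(430,182),.068)[0];T=plane(c,f(437,181),.066)[0]
print("hub",H,"lug",L,an(L-H),"tip",T,an(T-H))
print("ring c",plane(c,f(590,250),.063))
b=plane(c,[f(614,182),f(606,320)],.107);print("bar",b,b.mean(0),an(b[0]-b[1]),np.linalg.norm(b[0]-b[1]))
th=np.radians(19.8);X=np.array([np.cos(th),np.sin(th)]);Y=np.array([-X[1],X[0]])
K=H-.04*X-.21*Y;print("knob from hub",K)
K2=T+.111*Y-.04*X-.21*Y;print("knob from tip",K2)
```

```text
hub [0.51507762 0.02952741] lug [ 0.5492391  -0.07080076] -71.19642583049831 tip [ 0.55155963 -0.07452781] -70.67921245023346
ring c [[ 0.54753273 -0.17745429]]
bar [[ 0.58426793 -0.16571707]
 [ 0.50893309 -0.19000886]] [ 0.54660051 -0.17786296] 17.871965257029483 0.07915446151667514
knob from hub [ 0.54857735 -0.18160707]
knob from tip [ 0.54745945 -0.18122453]
```

step_arm:
  targets:
    - {"travel":[0.207,-0.152,-0.28],"angular":[0,0,0],"gripper":1}
    - {"travel":[0.207,-0.152,-0.28],"angular":[0,0,0],"gripper":1}
    - {"travel":[0.207,-0.152,-0.28],"angular":[0,0,0],"gripper":1}
    - {"travel":[0.207,-0.152,-0.28],"angular":[0,0,0],"gripper":1}
    - {"travel":[0.207,-0.152,-0.28],"angular":[0,0,0],"gripper":1}
    - {"travel":[0.207,-0.152,-0.28],"angular":[0,0,0],"gripper":1}
    - {"travel":[0.207,-0.152,-0.28],"angular":[0,0,0],"gripper":1}
    - {"travel":[0.207,-0.152,-0.28],"angular":[0,0,0],"gripper":1}

```text
t: 11.2
tool_pos: [0.5484, -0.1803, 0.2297]
tool_rot: [3.093, 0.541, 0.003]
contact_force: [-0.1, -0.1, 0.9]
opening: 0.0852
grip_force: 0.0
```

step_arm:
  targets:
    - {"travel":[0,0,-0.07],"angular":[0,0,0],"gripper":1}
    - {"travel":[0,0,-0.14],"angular":[0,0,0],"gripper":1}
    - {"travel":[0,0,-0.19],"angular":[0,0,0],"gripper":1}
    - {"travel":[0,0,-0.225],"angular":[0,0,0],"gripper":1}
    - {"travel":[0,0,-0.225],"angular":[0,0,0],"gripper":1}
    - {"travel":[0,0,-0.225],"angular":[0,0,0],"gripper":1}

```text
t: 11.8
tool_pos: [0.5489, -0.1805, 0.0949]
tool_rot: [3.093, 0.54, 0.003]
contact_force: [-0.2, 0.9, -0.3]
opening: 0.0853
grip_force: 0.0
```

step_arm:
  targets:
    - {"travel":[0,0,0],"angular":[0,0,0],"gripper":0}
    - {"travel":[0,0,0],"angular":[0,0,0],"gripper":0}
    - {"travel":[0,0,0],"angular":[0,0,0],"gripper":0}
    - {"travel":[0,0,0],"angular":[0,0,0],"gripper":0}
    - {"travel":[0,0,0],"angular":[0,0,0],"gripper":0}
    - {"travel":[0,0,0],"angular":[0,0,0],"gripper":0}
    - {"travel":[0,0,0],"angular":[0,0,0],"gripper":0}
    - {"travel":[0,0,0],"angular":[0,0,0],"gripper":0}
  squeeze: 50

```text
t: 12.6
tool_pos: [0.548, -0.1797, 0.0934]
tool_rot: [-3.093, -0.539, 0.001]
contact_force: [-2.9, 4.6, 5.0]
opening: 0.0152
grip_force: 49.8
```

step_arm:
  targets:
    - {"travel":[0,0,0],"angular":[0,0,-0.13],"gripper":0}
    - {"travel":[0,0,0],"angular":[0,0,-0.26],"gripper":0}
    - {"travel":[0,0,0],"angular":[0,0,-0.39],"gripper":0}
    - {"travel":[0,0,0],"angular":[0,0,-0.52],"gripper":0}
    - {"travel":[0,0,0],"angular":[0,0,-0.65],"gripper":0}
    - {"travel":[0,0,0],"angular":[0,0,-0.78],"gripper":0}
    - {"travel":[0,0,0],"angular":[0,0,-0.83],"gripper":0}
    - {"travel":[0,0,0],"angular":[0,0,-0.83],"gripper":0}

```text
t: 13.4
tool_pos: [0.5479, -0.1793, 0.0934]
tool_rot: [-3.103, 0.479, 0.002]
contact_force: [-3.0, 6.1, 5.8]
opening: 0.0155
grip_force: 49.9
```

step_arm:
  targets:
    - {"travel":[0,0,0],"angular":[0,0,-0.13],"gripper":0}
    - {"travel":[0,0,0],"angular":[0,0,-0.26],"gripper":0}
    - {"travel":[0,0,0],"angular":[0,0,-0.39],"gripper":0}
    - {"travel":[0,0,0],"angular":[0,0,-0.52],"gripper":0}
    - {"travel":[0,0,0],"angular":[0,0,-0.65],"gripper":0}
    - {"travel":[0,0,0],"angular":[0,0,-0.78],"gripper":0}
    - {"travel":[0,0,0],"angular":[0,0,-0.82],"gripper":0}
    - {"travel":[0,0,0],"angular":[0,0,-0.82],"gripper":0}
    - {"travel":[0,0,0],"angular":[0,0,-0.82],"gripper":0}

```text
t: 14.3
tool_pos: [0.5481, -0.179, 0.0934]
tool_rot: [-2.791, 1.436, 0.003]
contact_force: [-2.0, 7.4, 5.5]
opening: 0.0154
grip_force: 49.9
```

step_arm:
  targets:
    - {"travel":[0,0,0],"angular":[0,0,0],"gripper":1}
    - {"travel":[0,0,0],"angular":[0,0,0],"gripper":1}
    - {"travel":[0,0,0],"angular":[0,0,0],"gripper":1}
    - {"travel":[0,0,0],"angular":[0,0,0],"gripper":1}
    - {"travel":[0,0,0],"angular":[0,0,0],"gripper":1}
    - {"travel":[0,0,0.08],"angular":[0,0,0],"gripper":1}
    - {"travel":[0,0,0.16],"angular":[0,0,0],"gripper":1}
    - {"travel":[0,0,0.3],"angular":[0,0,0],"gripper":1}
    - {"travel":[0,0,0.3],"angular":[0,0,0],"gripper":1}
    - {"travel":[0,0,0.3],"angular":[0,0,0],"gripper":1}

```text
t: 15.3
tool_pos: [0.5508, -0.1818, 0.2808]
tool_rot: [-2.793, 1.437, -0.02]
contact_force: [0.1, -0.1, 1.0]
opening: 0.0853
grip_force: 0.0
```

step_arm:
  targets:
    - {"travel":[-0.21,0.1,0.25],"angular":[0,0,1],"gripper":1}
    - {"travel":[-0.21,0.1,0.25],"angular":[0,0,1],"gripper":1}
    - {"travel":[-0.21,0.1,0.25],"angular":[0,0,1],"gripper":1}
    - {"travel":[-0.21,0.1,0.25],"angular":[0,0,1],"gripper":1}
    - {"travel":[-0.21,0.1,0.25],"angular":[0,0,1],"gripper":1}
    - {"travel":[-0.21,0.1,0.25],"angular":[0,0,1],"gripper":1}
    - {"travel":[-0.21,0.1,0.25],"angular":[0,0,1],"gripper":1}

```text
t: 16.0
tool_pos: [0.4219, -0.1204, 0.4224]
tool_rot: [3.131, -0.259, 0.0]
contact_force: [-0.0, -0.4, -0.3]
opening: 0.0854
grip_force: 0.0
```

Run:
```python
from station import ctrl
from meas import *
s=ctrl.get_image("scene");w=ctrl.get_image("wrist")
print(ctrl.get_obs()["t"])
cv2.imwrite("pics/d5.png",np.hstack([cv2.resize(s["img"][170:330,200:413],(400,300),interpolation=2),cv2.resize(w["img"],(400,300))])[:,:,::-1])
```

```text
16.1
```

View pics/d5.png

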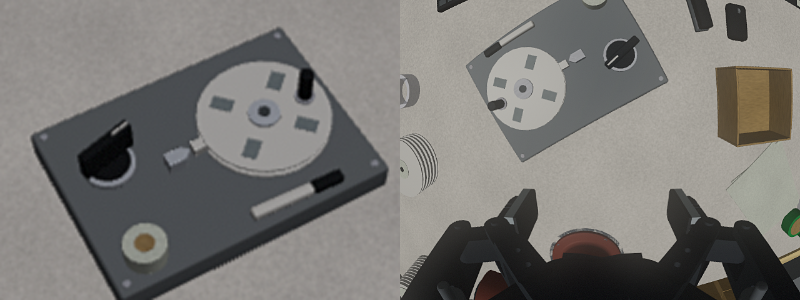

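The bar now lies nearly along the housing's y axis, with its white end toward the reel, so it is clamped after release. The lug still faces the pointer and the bystanders have not moved. I'll settle the arm and hand in.

step_arm:
  targets:
    - {"travel":[0,0,0],"angular":[0,0,0],"gripper":1}
    - {"travel":[0,0,0],"angular":[0,0,0],"gripper":1}
    - {"travel":[0,0,0],"angular":[0,0,0],"gripper":1}
    - {"travel":[0,0,0],"angular":[0,0,0],"gripper":1}

```text
t: 16.5
tool_pos: [0.4222, -0.1205, 0.4226]
tool_rot: [-3.131, 0.259, 0.001]
contact_force: [0.5, 0.7, 0.7]
opening: 0.0854
grip_force: 0.0
```

```bash
python3 -c "
from station import ctrl
print(ctrl.finish_job())"
```

```text
the job is handed in; nothing more can be done
None
```

I turned the reel until its lug faced the pointer and clamped the knob past its detent, then handed the job in at about 16.5 s; the last pictures showed both holding and the bystanders in place, but the hand-in returned no verdict.

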